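# Stand the cooling fan up for its blow test

## Task

Tip the black cooling fan upright for its blow test: it lies slanted on the rest bar of its blue tilt stand, so push its raised near edge up and over towards the fence, letting it pivot on its lower edge until it stands by itself on that edge, square in front of the fence. Do not lift it off the stand, and leave the silver heat sink lying on the other, identical stand.

Things in the scene. Friction and masses are not known exactly. Their poses are not given: they have to be found in the camera images.
- fan_center (a point): centre of the black square cooling fan, 80 x 80 mm, 25 mm thick, 90 g. Own axes: x to its low edge by the fence, y along that edge, z through the thickness (its upper side). It starts slanted 38 deg, held by the rest bar; the bottom corner of its raised near edge (x -40, z -12.5 mm) is 55 mm above the bench, 24 mm nearer the robot than the bar, free below. Upright: z level into the fence, x straight down.
- fan_foot (a point): middle of the fan's low side face, 40 mm from its centre along the fan's x, same axes; stays down on the stand (6 mm above the bench once upright). As the fan turns, this side slides back on the plate, so the raised edge ends 25 mm before the fence, 86 mm above the bench. A level push jams by friction at the raised edge: move up with that edge, on an arc of about 80 mm radius about the low edge.
- fan_stand: stand under the fan, screwed down: aluminium plate 140 x 124 mm, 6 mm thick, blue fence across it. Origin on the bench under the middle of the fence's front face; x from the robot's side into the fence, y along it, z up. Fence 124 mm wide, 8 thick, top 68 mm above the bench. Rest bar, 8 mm diameter, along y at x -54, z 31 mm, between cheeks at y -55 and +55 mm, 37 mm high.
- heat_sink_center (a point): centre of the silver finned heat sink (50 x 60 x 32 mm, 140 g), lying slanted on the second stand of the same make; to be left alone.
There are look-alikes about, which are no part of the job. Of the things that look like the part that bears fan_center, the larger one is meant.

How it is judged:
By the outcome, as a careful person would: the job done as asked, in the order asked, and still so for the second after the job is handed in, with the robot touching nothing.
It also fails if it takes over 40 s, if anything falls off the work surface, if the arm or the gripper's body presses on something with over 40 N, if the wrist force passes 120 N, or if a joint passes its speed limit or range.

## Robot

A 6-joint arm with a two-finger parallel gripper is mounted at the origin on a cart in front of the work surface, level with it; the furniture and walls round the work are solid. World frame = base frame: x ahead of the robot, y to its left, z up, the work surface at z = 0. Lengths are in m, angles in rad, forces in N, time in s.
With the tool pointing down it reaches from about 0.375 to 0.9 m from the base axis. Payload 3.1 kg.
Tool frame: the origin (TCP) lies on the centre line of the jaws, within the pads' length; the fingertips stand 14 mm ahead of it and the grasp point (between the pads) lies 5 mm behind it; z points along the fingers, y is the line along which they close (so a half turn about z gives the same grasp; the last joint's range is limited). The gripper opens to 85 mm and grips with 20 to 120 N. Pads are 22 mm wide; open, the fingers measure 114 mm over their backs; the gripper's body (76 mm by 85 mm) begins 54 mm behind the grasp point. The pads swing forward as they close: fully open they stand 13 mm farther back than shut.
Start: joints at [-1.351, 0.527, 1.433, -0, 1.181, -0.178], TCP at [0.242, -0.576, 0.245] pointing down, gripper open.
Joint ranges: [-3.08, 3.08], [-0.75, 2.2], [0.22, 2.44], [-1.43, 4.57], [0, 2.65], [-2.85, 2.85]. Speed limits (rad/s): [2.79, 2.79, 3.14, 3.14, 3.14, 3.14].

## Interface

Orientations are given as a unit quaternion [x, y, z, w].
In Python, from plant import bot, camera gives the robot as it stands.
- The arm moves only by the shell command python3 -m pendant 'ROWS'. ROWS is JSON, one flat list of numbers, 7 for each row, row after row: the shift along the tool's x, y, z in m, then the turn, a rotation vector about the tool's x, y, z in degrees, then the finger opening in m, from 0 to 0.0854. In form: [tx, ty, tz, ax, ay, az, grip, tx, ty, tz, ax, ay, az, grip, ...]. A call has exactly 8 rows; each row shifts and turns the commanded pose from where the row before left it, along the tool's axes as they then stand; what a row does not reach is not made up. A row lasts 1/8 s, in which the tool goes at most 62.5 mm and 10.7 degrees, less where a joint would pass 70% of its speed; a pose out of reach is approached as far as the arm can. A call with a gripper value outside its range is refused whole. The fingers move at their own pace and stop on an object; the grip force is fixed at half the most. Time passes only in rows, so rows that do not move let the fingers close, or fill a call up. It gives the time, the measured TCP pose, the force, the opening and the grip force at its end, in the units of the state.
- bot.observe(): the state, without advancing time (a new reading comes with each control period).
- camera(name): name is "scene" or "side" or "wrist"; returns a dict with "img" (480x640x3 uint8, red, green, blue), "K" (3x3 intrinsics, pixels), "R" (3x3) and "t" (3): a world point X has camera coordinates R X + t. Camera axes: x right, y down, z forward; pixel columns grow to the right and rows downward; lengths in m; the calibration is good to about 2 mm. A picture is of the moment at which its call begins. There is no depth.
- bot.sign_off(): hands the job in; it is judged then, once.
The state is a dict: "time": time; "joint_pos": joint angles; "joint_vel": joint speeds; "joint_torque": joint torques, N m; "ee_pos": TCP position; "orientation": TCP orientation; "force": force on the tool from outside, world axes, zero at the start; "moment": the same for the moment, N m; "opening": opening from 0.0 (shut) to 1.0 (fully open); "gripper_force": force on a finger pad.
Only numpy, scipy, OpenCV 4.12 (cv2) and the standard library are available. Lean on these libraries where they do the work, as an engineer would, in place of code of your own. Each camera call takes 0.05 s, during which the arm holds its last target. There are 200 camera calls.

## Working session

There is one attempt and no reset: what is moved stays moved. The work goes in short steps, Python scripts to look and compute and a shell command to move; the robot and the scene stay as the last step left them, time stands still between calls to the robot, and variables do not carry over. Pictures are saved under pics/ and viewed, at most 10 in all, crops included, and the job is handed in when it is done.

```bash
mkdir -p pics
python3 - <<'E'
from plant import bot,camera
import cv2,pickle,numpy as np
d={}
for n in("scene","side"):
    c=camera(n);d[n]=c;cv2.imwrite(f"pics/{n}0.png",c["img"][:,:,::-1])
    print(n,c["K"].tolist(),(-c["R"].T@c["t"]).round(3),c["R"].round(3).tolist())
pickle.dump(d,open("c0.pkl","wb"));s=bot.observe();print(s["time"],s["ee_pos"],s["orientation"],s["opening"])
E
```

```text
scene [[620.3442287960468, 0.0, 315.74418187404285], [0.0, 620.3442287960468, 231.93773213332491], [0.0, 0.0, 1.0]] [-0.071  0.619  0.746] [[-0.727, -0.686, -0.001], [-0.42, 0.447, -0.79], [0.543, -0.574, -0.614]]
side [[470.52045104765915, 0.0, 325.64757289695774], [0.0, 470.52045104765915, 246.41341449618582], [0.0, 0.0, 1.0]] [0.191 0.551 0.552] [[-0.854, -0.52, -0.01], [-0.301, 0.509, -0.807], [0.424, -0.686, -0.591]]
0.1 [ 0.24200286 -0.57556802  0.24442508] [ 9.80281603e-01  1.97603188e-01 -2.85018958e-05 -9.79024488e-04] 1.0032224577036788
```

View pics/scene0.png

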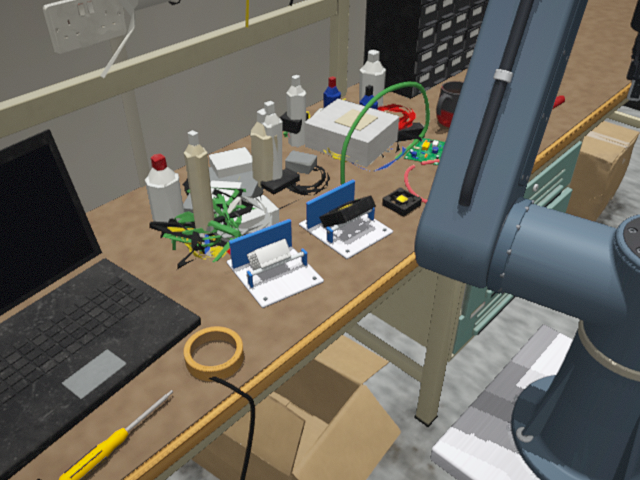

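View pics/side0.png

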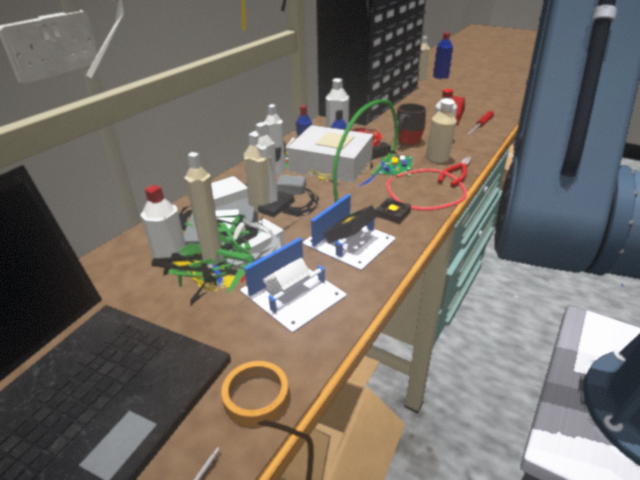

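Scene: candidates for the fan are the slanted black square on the right stand (347,212), the smaller black fan lying flat (402,200), and the black adapter (280,181). By the description I choose the one on the stand. The heat sink lies on the left stand (268,252). Next is a close crop to check.

Run:
```python
import cv2,pickle,numpy as np
d=pickle.load(open("c0.pkl","rb"))
a=d["scene"]["img"][170:265,290:430,::-1];b=d["side"]["img"][185:280,290:420,::-1]
a=cv2.resize(a,None,fx=5.7,fy=3*1.0,interpolation=3) if 0 else cv2.resize(a,(560,380)[:2],interpolation=cv2.INTER_CUBIC)
cv2.imwrite("pics/a.png",cv2.resize(d["scene"]["img"][170:265,290:430,::-1],(798,542),interpolation=cv2.INTER_CUBIC))
cv2.imwrite("pics/b.png",cv2.resize(d["side"]["img"][185:275,295:415,::-1],(800,600),interpolation=cv2.INTER_CUBIC))
```

```text
(no output)
```

View pics/a.png

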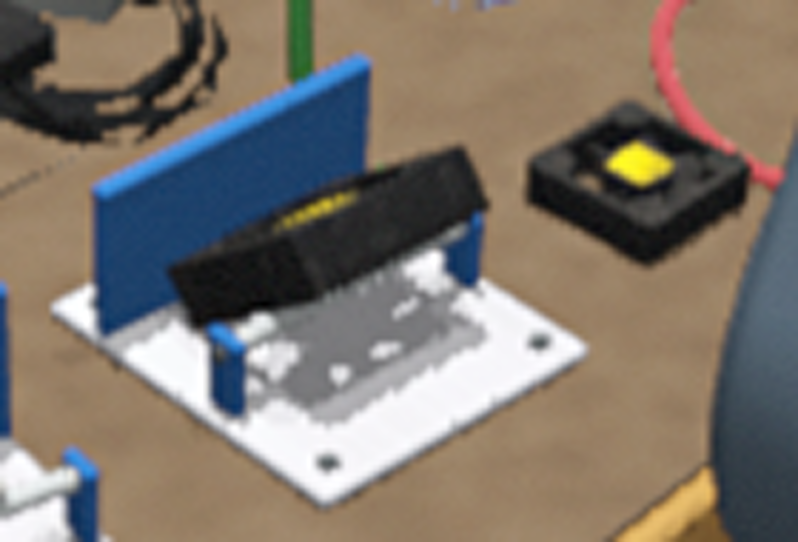

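View pics/b.png

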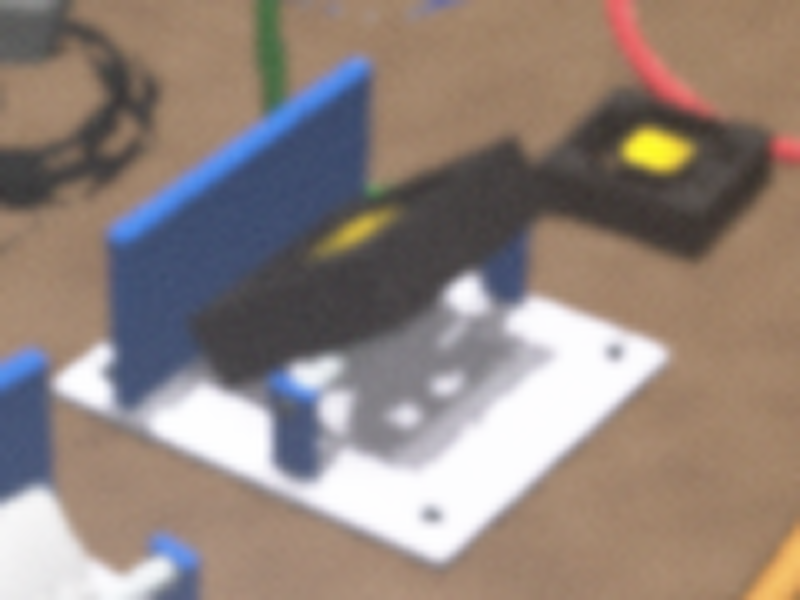

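The crop confirms it: the large fan slants on its stand, with the small look-alike flat at the right. Raised bottom corners in crop a: left (318,295), right (487,208). Stand corners: front left (325,500), front right (588,348), back left (52,308).

```bash
cat > fit.py <<'E'
import pickle,numpy as np
from scipy.optimize import least_squares
d=pickle.load(open("c0.pkl","rb"))
A=lambda u,v:(290+u/5.7-.4,170+v/5.705-.4)
B=lambda u,v:(295+u/6.667-.4,185+v/6.667-.4)
# stand pts with 'a' flag: x = c - a*flag
pts={'fl':(0,62,5,1),'fr':(0,-62,5,1),'bl':(140,62,5,1),'fb':(0,62,6,0),'tl':(0,62,68,0),'tr':(0,-62,68,0),'nl':(-78,40,55,2),'nr':(-78,-40,55,2)}
obs=[('scene',A,dict(fl=(325,502),fr=(588,349),bl=(52,308),fb=(103,333),tl=(103,198),tr=(370,66),nl=(318,295),nr=(487,208))),
('side',B,dict(fl=(443,560),fr=(668,352),bl=(55,383),fb=(124,405),tl=(122,240),tr=(372,70),nl=(398,312),nr=(553,195)))]
def res(p,pr=0):
    x,y,th,a,dy=p;r=[]
    for n,f,o in obs:
        c=d[n]
        for k,uv in o.items():
            X,Y,Z,g=pts[k]; X=X/1e3-(a if g==1 else 0);Y=Y/1e3+(dy if g==2 else 0)
            w=np.array([x+np.cos(th)*X-np.sin(th)*Y,y+np.sin(th)*X+np.cos(th)*Y,Z/1e3])
            q=c["K"]@(c["R"]@w+c["t"]);e=q[:2]/q[2]-f(*uv)
            if pr:print(n,k,e.round(2))
            r+=list(e)
    return r
s=least_squares(res,[.6,0,0,.1,0],loss='soft_l1',x_scale=[.1,.1,.1,.1,.01])
if __name__=="__main__":
    res(s.x,1);print(s.x.round(4),np.degrees(s.x[2]))
E
python3 fit.py
```

```text
scene fl [-0.08 -0.58]
scene fr [ 0.3  -0.54]
scene bl [-0.26 -1.04]
scene fb [-0.25  0.6 ]
scene tl [-0.56 -1.66]
scene tr [ 0.07 -1.88]
scene nl [-0.22  0.02]
scene nr [ 0.67 -1.05]
side fl [0.09 0.37]
side fr [0.69 0.45]
side bl [-0.25  0.53]
side fb [0.26 1.72]
side tl [-0.26 -0.06]
side tr [-0.08 -1.13]
side nl [0.33 2.4 ]
side nr [0.17 1.3 ]
[ 0.5958 -0.1309 -0.104   0.1123 -0.0045] -5.956179081903819
```

```bash
cat > plan.py <<'E'
import numpy as np,pickle
from scipy.spatial.transform import Rotation as Ro
from plant import bot
ox,oy,th,_,dy=.5958,-.1309,-.104,0,-.0045
def tcp(x,z,phi,y=dy):  # stand coords m, pitch deg -> pose
    w=np.array([ox+np.cos(th)*x-np.sin(th)*y,oy+np.sin(th)*x+np.cos(th)*y,z])
    f=np.array([np.cos(th),np.sin(th),0]);u=np.array([0,0,1.]);p=np.radians(phi)
    tz=np.cos(p)*f-np.sin(p)*u;tx=np.sin(p)*f+np.cos(p)*u
    return w,Ro.from_matrix(np.c_[tx,np.cross(tz,tx),tz])
def edge(t):  # raised bottom corner in stand x,z
    t=np.radians(t);return -.025*np.sin(t)-.08*np.cos(t),.006+.08*np.sin(t)
def push(t,phi,gap=0,e=-.002,h=.011):
    x,z=edge(t);p=np.radians(phi);a=h+gap
    return tcp(x-a*np.sin(p)-e*np.cos(p),z-a*np.cos(p)+e*np.sin(p),phi)
def cur():
    s=bot.observe();return np.array(s["ee_pos"]),Ro.from_quat(s["orientation"])
def show(P,n=1):
    p,r=P[0]
    for w,q in P[1:]:
        print("mm",(r.inv().apply(w-p)*1e3).round(1),"deg",(r.inv()*q).as_rotvec(degrees=True).round(1),"world",w.round(3));p,r=w,q
def standxz():
    p,r=cur();d=p-[ox,oy,0];z=r.as_matrix()[:,2]
    print("t",bot.observe()["time"],"stand",(np.cos(th)*d[0]+np.sin(th)*d[1]).round(4),(-np.sin(th)*d[0]+np.cos(th)*d[1]).round(4),d[2].round(4),"pitch",np.degrees(np.arcsin(-z[2])).round(1),"F",np.round(bot.observe()["force"],1),"J",np.round(bot.observe()["joint_pos"],2))
E
python3 - <<'E'
from plan import *
d=pickle.load(open("c0.pkl","rb"));c=d["side"]
for n,u,v in(("bottle",440,162),("smallfan",393,215),("wire",340,195),("redtool",455,180),("box",330,175)):
    q=c["R"].T@np.linalg.inv(c["K"])@[u,v,1];o=-c["R"].T@c["t"];print(n,(o-q*o[2]/q[2]).round(3))
show([cur(),tcp(-.15,.2,60)]);
w,q=tcp(-.15,.2,60)
show([(w,q),push(38,60,.02),push(38,60,.004),push(38,60,0)])
E
```

```text
bottle [ 0.524 -0.562  0.   ]
smallfan [ 0.521 -0.264  0.   ]
wire [ 0.664 -0.281  0.   ]
redtool [ 0.458 -0.486  0.   ]
box [ 0.735 -0.354  0.   ]
mm [ 364.8 -341.    45.2] deg [-7.6 29.4 28.1] world [ 0.446 -0.12   0.2  ]
mm [-41.4   0.  163.1] deg [0. 0. 0.] world [ 0.492 -0.125  0.038]
mm [16.  0.  0.] deg [0. 0. 0.] world [ 0.505 -0.126  0.046]
mm [ 4.  0. -0.] deg [0. 0. 0.] world [ 0.509 -0.126  0.048]
```

```bash
python3 -m pendant '[0.04,-0.04,0,0,0,0,0.035, 0.047,-0.043,0.006,0,0,0,0.035, 0.047,-0.043,0.006,0,0,0,0.035, 0.047,-0.043,0.006,0,0,0,0.035, 0.047,-0.043,0.006,0,0,0,0.035, 0.047,-0.043,0.006,0,0,0,0.035, 0.047,-0.043,0.006,0,0,0,0.035, 0.042,-0.043,0.006,0,0,0,0.035]'
python3 - <<'E'
from plan import *
standxz()
a=tcp(-.15,.2,90);b=tcp(-.15,.2,60)
show([cur(),a,b])
E
```

```text
time: 1.1
ee_pos: [0.4426, -0.127, 0.2039]
orientation: [0.98, 0.198, 0.0, 0.0]
force: [1.1, -0.0, -0.1]
opening: 0.408
gripper_force: 0.0
t 1.1 stand -0.1527 -0.0121 0.2039 pitch 90.0 F [ 1.1 -0.  -0.1] J [-0.52  0.37  1.88  0.    0.89  0.65]
mm [ 6.  -5.3  3.9] deg [ 0.  -0.  28.7] world [ 0.446 -0.12   0.2  ]
mm [0. 0. 0.] deg [-0. 30. -0.] world [ 0.446 -0.12   0.2  ]
```

```bash
python3 -m pendant '[0,0,0,0,0,9.7,0.035, 0,0,0,0,0,9.5,0.035, 0,0,0,0,0,9.5,0.035, 0,0,0,0,7.5,0,0.035, 0,0,0,0,7.5,0,0.035, 0,0,0,0,7.5,0,0.035, 0,0,0,0,7.5,0,0.035, 0,0,0,0,0,0,0.035]'
python3 - <<'E'
from plan import *
import cv2
from plant import camera
standxz()
show([cur(),push(38,60,.02,e=-.002)])
c=camera("wrist");cv2.imwrite("pics/w1.png",c["img"][:,:,::-1]);pickle.dump(c,open("w1.pkl","wb"))
for y in(.04,-.04):
    w,_=tcp(-.078,.055,60,dy+y);q=c["K"]@(c["R"]@w+c["t"]);print("near corner px",(q[:2]/q[2]).round(1))
for X in((0,.062,.068),(0,-.062,.068)):
    w,_=tcp(X[0],X[2],60,X[1]);q=c["K"]@(c["R"]@w+c["t"]);print("fence top px",(q[:2]/q[2]).round(1))
E
```

```text
time: 2.1
ee_pos: [0.4437, -0.1231, 0.2032]
orientation: [0.974, -0.047, 0.222, 0.0]
force: [0.4, -0.3, -0.7]
opening: 0.405
gripper_force: 0.0
t 2.1 stand -0.1521 -0.008 0.2032 pitch 64.3 F [ 0.4 -0.3 -0.7] J [-0.68  0.3   2.18  0.74  0.39  0.34]
mm [-28.4   0.4 169.6] deg [-1.3  4.3  0. ] world [ 0.492 -0.125  0.038]
near corner px [278.2 214.4]
near corner px [366.9 215. ]
fence top px [249.2 126.1]
fence top px [387.7 126.3]
```

View pics/w1.png

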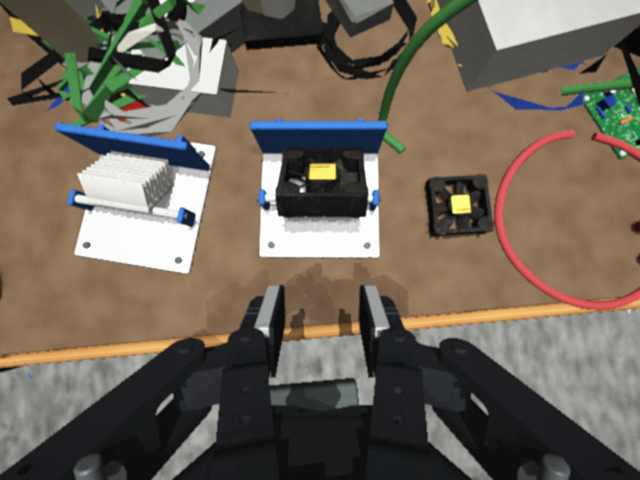

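The wrist view shows the fan in the middle, with raised bottom corners at (278,216) and (367,217). The fit predicted (278,214) and (367,215), so it is confirmed. The small fan is at (460,205) and the heat sink at (125,180).

Run:
```python
from plan import *
show([cur(),push(38,64,.02),push(38,64,.006),push(38,64,0)])
print();T=[38,44,50,56,62,68,74,80,86,89]
show([push(t,64+(t-38)*.5) for t in T])
```

```text
mm [-29.9  -0.4 167.4] deg [-1.3  0.3  0.2] world [ 0.49  -0.124  0.04 ]
mm [14.  0.  0.] deg [0. 0. 0.] world [ 0.503 -0.126  0.046]
mm [ 6. -0. -0.] deg [0. 0. 0.] world [ 0.508 -0.126  0.049]

mm [ 5.8 -0.  -4.7] deg [ 0. -3. -0.] world [ 0.512 -0.127  0.055]
mm [ 6.1 -0.  -4.1] deg [ 0. -3. -0.] world [ 0.516 -0.127  0.062]
mm [ 6.4  0.  -3.6] deg [-0. -3.  0.] world [ 0.52  -0.128  0.067]
mm [ 6.7  0.  -3. ] deg [ 0. -3.  0.] world [ 0.526 -0.128  0.072]
mm [ 7.1 -0.  -2.4] deg [ 0. -3.  0.] world [ 0.532 -0.129  0.076]
mm [ 7.4 -0.  -1.9] deg [ 0. -3.  0.] world [ 0.539 -0.129  0.079]
mm [ 7.7 -0.  -1.4] deg [ 0. -3.  0.] world [ 0.546 -0.13   0.082]
mm [ 8.   0.  -0.9] deg [-0. -3.  0.] world [ 0.554 -0.131  0.083]
mm [ 4.1 -0.  -0.3] deg [ 0.  -1.5 -0. ] world [ 0.558 -0.131  0.084]
```

```bash
python3 -m pendant '[-0.015,0,0.02,-0.6,0,0,0.035, -0.015,0,0.035,-0.7,0,0,0.035, 0,0,0.035,0,0,0,0.035, 0,0,0.035,0,0,0,0.035, 0,0,0.025,0,0,0,0.035, 0,0,0.017,0,0,0,0.035, 0,0,0,0,0,0,0.035, 0,0,0,0,0,0,0.035]'
python3 - <<'E'
from plan import *
import cv2
from plant import camera
standxz()
show([cur(),push(38,64,.006),push(38,64,0)])
c=camera("side")["img"][170:275,270:410,::-1];b=camera("scene")["img"][160:265,290:430,::-1]
cv2.imwrite("pics/s2.png",np.vstack([cv2.resize(x,(400,300),interpolation=cv2.INTER_CUBIC) for x in(c,b)]))
E
```

```text
time: 3.15
ee_pos: [0.4902, -0.1238, 0.0726]
orientation: [0.972, -0.046, 0.231, 0.005]
force: [-0.4, 0.3, 1.6]
opening: 0.406
gripper_force: 0.0
t 3.15 stand -0.1058 -0.0039 0.0726 pitch 63.3 F [-0.4  0.3  1.6] J [-0.6   0.68  2.19  2.08  0.26 -0.98]
mm [-0.4  1.1 29.6] deg [-0.9 -0.7  0.4] world [ 0.503 -0.126  0.046]
mm [ 6. -0. -0.] deg [0. 0. 0.] world [ 0.508 -0.126  0.049]
```

View pics/s2.png

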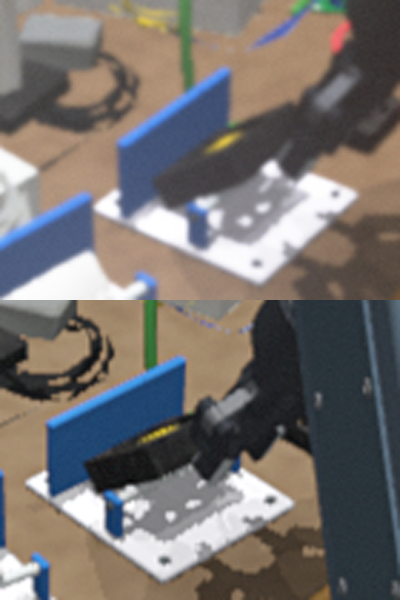

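Both views show the open fingers just short of the fan's raised edge, with the fan still in its start pose. The wrist is near singular, so I'll move slowly.

```bash
python3 -m pendant '[-0.004,0.001,0,0,0,0,0.035, -0.002,0,0.005,0,0,0,0.035, 0,0,0.005,0,0,0,0.035, 0,0,0.005,0,0,0,0.035, 0,0,0.005,0,0,0,0.035, 0,0,0.005,0,0,0,0.035, 0,0,0.004,0,0,0,0.035, 0,0,0,0,0,0,0.035]'
python3 - <<'E'
from plan import *
standxz()
show([cur(),push(38,64,.006),push(38,64,0)])
E
```

```text
time: 4.25
ee_pos: [0.4974, -0.1252, 0.0433]
orientation: [0.972, -0.046, 0.23, 0.005]
force: [0.4, -1.1, 0.1]
opening: 0.411
gripper_force: 0.0
t 4.25 stand -0.0985 -0.0045 0.0433 pitch 63.4 F [ 0.4 -1.1  0.1] J [-0.59  0.75  2.18  2.28  0.3  -1.18]
mm [ 6.3 -0.   0.1] deg [-0.9 -0.6  0.3] world [ 0.503 -0.126  0.046]
mm [ 6. -0. -0.] deg [0. 0. 0.] world [ 0.508 -0.126  0.049]
```

```bash
python3 -m pendant '[0.003,0,0,-0.3,0,0,0.035, 0.003,0,0,-0.3,0,0.2,0.035, 0.002,0,0,-0.2,0,0.1,0.035, 0.002,0,0,0,0,0,0.035, 0.001,0,0,0,0,0,0.035, 0.001,0,0,0,0,0,0.035, 0,0,0,0,0,0,0.035, 0,0,0,0,0,0,0.035]'
python3 - <<'E'
from plan import *
standxz()
show([cur(),push(38,64,0)])
E
```

```text
time: 5.25
ee_pos: [0.5074, -0.1262, 0.0489]
orientation: [0.972, -0.05, 0.229, 0.011]
force: [-2.0, 1.1, 0.3]
opening: 0.408
gripper_force: 0.8
t 5.25 stand -0.0884 -0.0045 0.0489 pitch 63.4 F [-2.   1.1  0.3] J [-0.57  0.74  2.15  2.24  0.26 -1.12]
mm [0.7 0.  0.6] deg [-0.1 -0.6 -0. ] world [ 0.508 -0.126  0.049]
```

```bash
python3 -m pendant '[0.003,0,-0.0024,0,-1,0,0.035, 0.003,0,-0.0023,0,-1,0,0.035, 0.003,0,-0.0022,0,-1.5,0,0.035, 0.003,0,-0.002,0,-1.5,0,0.035, 0.0032,0,-0.0018,0,-1.5,0,0.035, 0.0032,0,-0.0018,0,-1.5,0,0.035, 0,0,0,0,0,0,0.035, 0,0,0,0,0,0,0.035]'
python3 - <<'E'
from plan import *
import cv2
from plant import camera
standxz()
show([cur(),push(54,72,0),push(60,75,0),push(66,78)])
c=camera("side")["img"][170:275,270:410,::-1];b=camera("scene")["img"][160:265,290:430,::-1]
cv2.imwrite("pics/s3.png",np.vstack([cv2.resize(x,(400,300),interpolation=cv2.INTER_CUBIC) for x in(c,b)]))
E
```

```text
time: 6.25
ee_pos: [0.5185, -0.1256, 0.0656]
orientation: [0.984, -0.05, 0.171, 0.005]
force: [0.9, 0.2, 0.0]
opening: 0.411
gripper_force: 0.1
t 6.25 stand -0.0775 -0.0028 0.0656 pitch 70.3 F [0.9 0.2 0. ] J [-0.53  0.67  2.04  0.89  0.19  0.29]
mm [0.3 1.7 0.3] deg [-0.5 -1.7  0. ] world [ 0.519 -0.127  0.065]
mm [ 6.6  0.  -3.2] deg [ 0. -3.  0.] world [ 0.524 -0.128  0.071]
mm [ 7.  -0.  -2.6] deg [ 0. -3.  0.] world [ 0.53  -0.129  0.075]
```

View pics/s3.png

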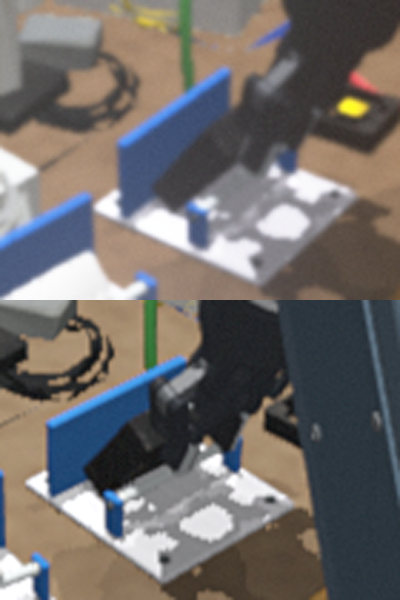

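The fan has tipped to about 54° with the fingers under its edge and its low edge still on the plate. I'll continue along the arc.

```bash
python3 -m pendant '[0.0033,0.001,-0.0016,0,-1.8,0,0.035, 0.0034,0.0007,-0.0016,0,-1.8,0,0.035, 0.0035,0,-0.0014,0,-1.8,0,0.035, 0.0035,0,-0.0013,0,-1.8,0,0.035, 0.0036,0,-0.0011,0,-1.8,0,0.035, 0.0036,0,-0.001,0,-1.8,0,0.035, 0.0037,0,-0.0008,0,-1.5,0,0.035, 0,0,0,0,0,0,0.035]'
python3 - <<'E'
from plan import *
standxz()
show([cur(),push(75,82.5,0),push(81,85),push(87,88),push(89,89)])
E
```

```text
time: 7.35
ee_pos: [0.5403, -0.1297, 0.0801]
orientation: [0.997, -0.05, 0.065, -0.001]
force: [0.5, 0.2, 0.2]
opening: 0.411
gripper_force: 0.0
t 7.35 stand -0.0553 -0.0046 0.0801 pitch 82.5 F [0.5 0.2 0.2] J [-0.46  0.66  1.83  0.1   0.54  1.12]
mm [-0.3 -0.1  0.3] deg [-0.5  0.1  0.1] world [ 0.54 -0.13  0.08]
mm [ 7.7 -0.  -1.2] deg [ 0.  -2.5  0. ] world [ 0.548 -0.13   0.082]
mm [ 8.   0.  -0.7] deg [-0. -3.  0.] world [ 0.555 -0.131  0.084]
mm [ 2.7  0.  -0.2] deg [ 0. -1. -0.] world [ 0.558 -0.131  0.084]
```

```bash
python3 -m pendant '[0.0035,0,-0.0006,0,-1.2,0,0.035, 0.004,0,-0.0006,0,-1.2,0,0.035, 0.004,0,-0.0004,0,-1.5,0,0.035, 0.0035,0,-0.0003,0,-1.5,0,0.035, 0.002,0,0,0,-0.8,0,0.035, 0.001,0,0,0,0,0,0.035, 0,0,0,0,0,0,0.035, 0,0,0,0,0,0,0.035]'
python3 - <<'E'
from plan import *
import cv2
from plant import camera
standxz()
c=camera("side")["img"][170:275,270:410,::-1];b=camera("scene")["img"][160:265,290:430,::-1]
cv2.imwrite("pics/s4.png",np.vstack([cv2.resize(x,(400,300),interpolation=cv2.INTER_CUBIC) for x in(c,b)]))
E
```

```text
time: 8.35
ee_pos: [0.557, -0.1315, 0.0835]
orientation: [0.999, -0.05, 0.01, -0.003]
force: [0.3, -0.8, 0.5]
opening: 0.412
gripper_force: 0.0
t 8.35 stand -0.0385 -0.0046 0.0835 pitch 88.8 F [ 0.3 -0.8  0.5] J [-0.43  0.68  1.71  0.02  0.74  1.22]
```

View pics/s4.png

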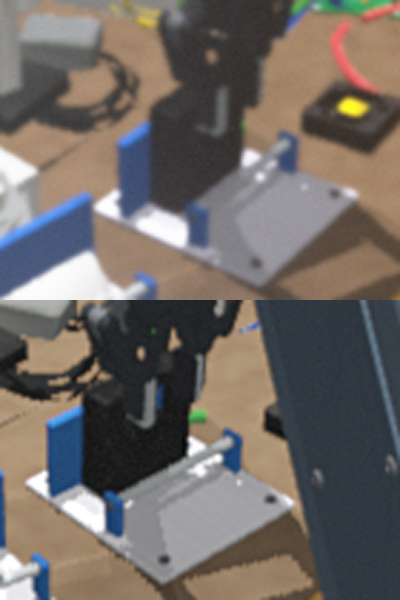

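The fan now stands upright in front of the fence. A gentle press will seat it square.

```bash
python3 -m pendant '[0.0005,0,0,0,0,0,0.035, 0.0005,0,0,0,0,0,0.035, 0.0005,0,0,0,0,0,0.035, 0.0005,0,0,0,0,0,0.035, 0.0005,0,0,0,0,0,0.035, 0.0005,0,0,0,0,0,0.035, 0,0,0,0,0,0,0.035, 0,0,0,0,0,0,0.035]'
python3 - <<'E'
from plan import *
standxz()
E
```

```text
time: 9.45
ee_pos: [0.558, -0.1315, 0.0835]
orientation: [0.999, -0.05, 0.008, -0.004]
force: [-7.0, -1.8, 4.4]
opening: 0.414
gripper_force: 3.3
t 9.45 stand -0.0375 -0.0045 0.0835 pitch 89.0 F [-7.  -1.8  4.4] J [-0.43  0.69  1.7   0.02  0.75  1.22]
```

```bash
python3 -m pendant '[-0.001,0,0,0,0,0,0.035, -0.001,0,0,0,0,0,0.035, -0.002,0,0,0,0,0,0.035, -0.01,0,0,0,0,0,0.035, -0.03,0,0,0,0,0,0.035, -0.03,0,-0.02,0,0,0,0.035, -0.02,0,-0.05,0,0,0,0.035, 0,0,-0.05,0,0,0,0.035]'
python3 -m pendant '[0,0,-0.03,0,0,0,0.035, 0,0,-0.03,0,0,0,0.035, 0,0,0,0,0,0,0.035, 0,0,0,0,0,0,0.035, 0,0,0,0,0,0,0.035, 0,0,0,0,0,0,0.035, 0,0,0,0,0,0,0.035, 0,0,0,0,0,0,0.035]'
python3 - <<'E'
from plan import *
import cv2
from plant import camera
standxz()
c=camera("side")["img"][170:310,230:410,::-1];b=camera("scene")["img"][160:300,230:410,::-1];w=camera("wrist")["img"][:,:,::-1]
l=np.vstack([cv2.resize(x,(386,300),interpolation=cv2.INTER_CUBIC) for x in(c,b)])
cv2.imwrite("pics/s5.png",np.hstack([l,cv2.resize(w[:,120:560],(410,447)).copy() if 0 else cv2.copyMakeBorder(cv2.resize(w[:440,120:560],(410,410)),0,190,0,0,0)]))
E
```

```text
time: 10.45
ee_pos: [0.462, -0.1222, 0.2022]
orientation: [0.999, -0.051, 0.009, -0.004]
force: [0.8, -0.3, 0.3]
opening: 0.409
gripper_force: 0.0
time: 11.45
ee_pos: [0.463, -0.1234, 0.2614]
orientation: [0.999, -0.05, 0.01, -0.003]
force: [-0.7, 0.1, 0.5]
opening: 0.412
gripper_force: 0.0
t 11.45 stand -0.1328 -0.0063 0.2614 pitch 88.8 F [-0.7  0.1  0.5] J [-0.5   0.3   1.78  0.02  1.04  1.16]
```

View pics/s5.png

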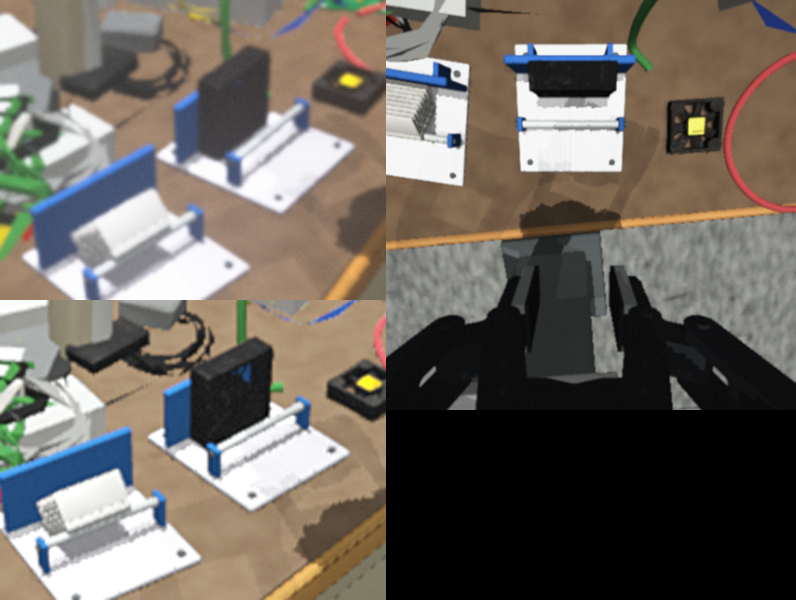

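The fan stands upright, square against the fence, at about (232,100) in the side tile. The heat sink is still lying on its own stand, and the robot is clear.

```bash
python3 -c "
from plant import bot
print(bot.sign_off())"
```

```text
the job is handed in; nothing more can be done
None
```

The fan stands upright on its low edge, square against the fence; the heat sink is untouched, the robot is clear, and I handed the job in at about 11.6 s.

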